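# Purge the air line: open the stopcock, hold the purge lever on its third click

## Robot

A 6-joint arm with a two-finger parallel gripper is mounted at the origin on a cart in front of the work surface, level with it; the furniture and walls round the work are solid. World frame = base frame: x ahead of the robot, y to its left, z up, the work surface at z = 0. Lengths are in mm, angles in rad, forces in N, time in s.
With the tool pointing down it reaches from about 300 to 775 mm from the base axis. Payload 14.6 kg.
Tool frame: the origin (TCP) lies where the fingers leave the gripper's body, on its centre line; the fingertips stand 97 mm ahead of it and the grasp point (between the pads) lies ahead of it (grip_depth is the z of the grasp point in the tool frame, in mm); z points along the fingers, y is the line along which they close (so a half turn about z gives the same grasp; the last joint's range is limited). The gripper opens to 94 mm and grips with 3 to 60 N. Pads are 16 mm wide; open, the fingers measure 119 mm over their backs; the gripper's body (75 mm by 177 mm) begins 78 mm behind the grasp point.
Start: joints at [1.126, 0.3, 1.521, -0, 1.321, -0.067], TCP at [202.879, 511.205, 302.646] pointing down, gripper open.
Joint ranges: [-3.03, 3.03], [-0.79, 2.21], [0.23, 2.52], [-1.04, 4.18], [0, 3.07], [-2.55, 2.55]. Speed limits (rad/s): [2.22, 2.22, 2.57, 3.14, 3.14, 3.14].

## Interface

Orientations are given as [roll, pitch, yaw] about the fixed x, y, z axes, in that order (R = Rz(yaw) Ry(pitch) Rx(roll)).
In Python, from cell import read_state, camera, sign_off, regions_of, spot_point, grip_depth gives the robot as it stands. The module is installed in compiled form; this text tells all that it offers.
- The arm moves only by the tool send_rows, never from a script. Its argument "series" is a list of rows, each a list of 3 entries, a list of its own where there are three numbers: the shift along the world's x, y, z in mm, then the turn about the world's z in degrees, then the closure, from -1 (fully open) to 1 (shut), so that 0 is half open. A call has 1 to 12 rows; each row shifts and turns the commanded pose from where the row before left it; what a row does not reach is not made up. A row lasts 1/10 s, in which the tool goes at most 50 mm and 8.59 degrees, less where a joint would pass 70% of its speed; a pose out of reach is approached as far as the arm can. A call is refused whole if a number of a shift passes 50 or a number of a turn 8.59, either way. A call with a gripper value outside its range is refused whole. The fingers move at their own pace and stop on an object; "squeeze" is the grip in N (left out, the last holds). Time passes only in rows, so rows that do not move let the fingers close. It gives the time, the measured TCP pose, the force, the opening and the grip force at its end, in the units of the state.
- read_state(): the state, without advancing time (a new reading comes with each control period).
- camera(name): name is "scene" or "top"; returns a dict with "color" (420x560x3 uint8, blue, green, red), "fx", "fy", "cx", "cy" (pixels), "camera_from_world" (4x4, takes a point from world to camera coordinates). Camera axes: x right, y down, z forward; pixel columns grow to the right and rows downward; lengths in mm; the calibration is good to about 2 mm. A picture is of the moment at which its call begins. There is no depth.
- sign_off(): hands the job in; it is judged then, once.
Trained networks look in a picture, given as the dict that the camera call returned (one of the last four; its "shot" number tells which), for a name from the list of things; names that differ only in an ending like _2 or _b are one class to them, and where a whole thing is asked for, a point or a joint stands for the part that bears it (a point fixed in the world has none). Each returns a list of dicts, best first, with "confidence" (0 to 1); they miss things now and then, are a little off and sometimes report something else, mostly with a low value. They report only what shows in the picture. A call takes as long as a camera call.
- regions_of(thing, picture): "mask" (420x560 bool, what is visible of it).
- spot_point(thing, picture): "point" ([x, y, z] in mm, in the coordinates of the camera as it stood for that picture, good to about 4 mm: a listed point, or the origin of a listed thing).
The state is a dict: "clock": time; "joints": joint angles; "qd": joint speeds; "effort": joint torques, N m; "eef_pos": TCP position; "eef_rot": TCP orientation; "wrist_force": force on the tool from outside, world axes, zero at the start; "moment": the same for the moment, N m; "finger_gap": finger opening in mm; "finger_force": force on a finger pad.
Only numpy, scipy, OpenCV 4.12 (cv2) and the standard library are available. Lean on these libraries where they do the work, as an engineer would, in place of code of your own. Each camera call takes 0.05 s, during which the arm holds its last target. There are 200 camera calls.

## Task

Blow out the air line at the purge station on the bench. First turn the stopcock handle its quarter turn until it is fully open, leaving the purge lever up at rest; then press the spring-return purge lever down past its first two clicks to the third and keep holding it there: the program finishes while the gripper is still pressing the lever on the third click, with the stopcock still fully open. Do not knock the tape, the screwdriver and the torch lying about the station.

Things in the scene. Friction and masses are not known exactly. Their poses are not given: they have to be found in the camera images.
- air_station: Purge station, fixed to the bench: aluminium base plate 90 x 220 x 8 mm with a pipe along its y, a brass ball valve at its left (+y) end and, at its right (-y) end, a grey lever unit (two round cheeks, 36 mm radius) with a brass silencer. Origin: centre of the plate's underside; x away from the operator, y to the left, z up; front = -x. Place and yaw vary.
- valve_handle (a joint): Angle of the stopcock handle, rad: 0 = closed (handle points to the station's front, -x, across the pipe), 1.57 = fully open (points to the station's left, +y, along the pipe); a stop at each end. Seen from above it opens clockwise. It starts up to 0.3 rad from closed, turns stiffly (0.12 N m) and stays where it is left.
- valve_stem (a point): Point on the vertical turning axis of the stopcock handle, at the handle's mid-height, 87 mm above the bench; in the station's frame at (10, 60, 87) mm.
- valve_grip (a point): Centre of the black sleeve of the stopcock handle, 70 mm from the stem axis; it moves with the handle. The sleeve is a level bar, 54 mm long (radially), 16 mm wide, 16 mm high, from 43 to 97 mm from the axis. Nothing stands beside or above it; the plate lies over 70 mm below it (closed), the pipe's top about 33 mm below its middle (open).
- purge_lever (a joint): Angle of the purge lever, rad: 0 = at rest, 50 degrees above level, against its stop; it grows as the roller end is pressed down. Clicks (detents) at 0.35, 0.70, 1.05 (10 degrees below level); end stop at 1.09. A spring returns it to 0 from everywhere; it stays on no click by itself. It takes 2 to 10 N at the roller, with a hump before each click and an easing into it.
- lever_hub (a point): Middle of the level axis (along the station's y) about which the purge lever turns, 75 mm above the bench; in the station's frame at (20, -70, 75) mm.
- lever_roller (a point): Centre of the black roller at the free end of the purge lever, on the front (-x) side; press it from above. Roller 16 mm in diameter, 34 mm long along the station's y. It moves with the lever: at angle a it lies 75*cos(0.873 - a) mm in front of the hub (-x) and 75*sin(0.873 - a) mm above it. Three pairs of small studs on the grey cheeks beside it mark the clicks.
- electrical_tape: Bystander: roll of black tape, 66 mm across, 19 mm high, lying flat in front of the station. Origin under its centre. Leave it alone.
- screwdriver_cross: Bystander: screwdriver with a thick handle, 174 mm long, 27 mm thick, lying to the left of the station. Origin under its centre, long axis y. Leave it alone.
- torch: Bystander: pocket torch, 132 mm long, 48 mm high, lying to the right of the station. Origin under its centre, long axis y. Leave it alone.

How it is judged:
By the outcome, as a careful person would: the job done as asked, in the order asked, and still so for the second after the job is handed in, while the arm keeps its last pose, push and grip.
It also fails if it takes over 53 s, if anything falls off the work surface, if the arm or the gripper's body presses on something with over 40 N, if the wrist force passes 120 N, or if a joint passes its speed limit or range.

## Working session

There is one attempt and no reset: what is moved stays moved. The work goes in short steps, Python scripts to look and compute and a tool call to move; the robot and the scene stay as the last step left them, time stands still between calls to the robot, and variables do not carry over. Pictures are saved under pics/ and viewed, at most 10 in all, crops included, and the job is handed in when it is done.

Besides the shell and the picture viewer there is one more tool, called after "Request:" in YAML: its name, and indented under it one key for each argument. send_rows: Moves the arm, as the interface text tells. Its arguments: {"type":"object","properties":{"series":{"type":"array"},"squeeze":{"type":"number"}},"required":["series"]}

```bash
mkdir -p pics; cat > h.py <<'E'
import numpy as np, cv2
from cell import *
def look(names,cams=("scene","top"),save=None):
    out={}
    for c in cams:
        p=camera(c); T=np.linalg.inv(np.array(p["camera_from_world"]))
        if save: cv2.imwrite(f"pics/{save}_{c}.png",p["color"])
        for n in names:
            r=spot_point(n,p)
            for d in r[:1]:
                w=T@np.r_[d["point"],1]; q=d["point"]
                print(c,n,round(d["confidence"],2),w[:3].round(1),"px",round(p["fx"]*q[0]/q[2]+p["cx"]),round(p["fy"]*q[1]/q[2]+p["cy"]))
                out[c,n]=w[:3]
    return out
E
python3 - <<'E'
from h import *
look(["air_station","valve_stem","valve_grip","lever_hub","lever_roller","electrical_tape","screwdriver_cross","torch"],save="a")
s=read_state();print(s); print(grip_depth() if callable(grip_depth) else grip_depth)
E
```

```text
scene air_station 0.76 [527.6 245.9   0.7] px 297 239
scene valve_stem 0.6 [517.1 308.3  87. ] px 284 198
scene valve_grip 0.79 [448.6 310.8  86.7] px 257 204
scene lever_hub 0.79 [558.9 183.7  78.4] px 323 226
scene lever_roller 0.57 [514.1 174.4 131.7] px 308 215
scene electrical_tape 0.74 [412.8 225.5  -3.5] px 257 259
scene screwdriver_cross 0.55 [475.  464.8  -2.4] px 246 198
scene torch 0.88 [581.5  49.8 -10.7] px 358 291
top air_station 0.81 [523.7 248.   -4.4] px 289 204
top valve_stem 0.61 [520. 305.  86.] px 261 199
top valve_grip 0.68 [448.  307.3  85.9] px 259 234
top lever_hub 0.9 [564.3 183.   69.4] px 320 180
top lever_roller 0.61 [513.3 173.5 129.2] px 327 199
top electrical_tape 0.96 [4.085e+02 2.305e+02 2.000e-01] px 296 257
top screwdriver_cross 0.85 [478.  466.7  -8.3] px 189 223
top torch 0.93 [580.8  53.1  -7.8] px 377 180
{'clock': 0.9, 'joints': array([ 1.12639831e+00,  2.99863161e-01,  1.52099859e+00,  2.72840519e-06,
        1.32068015e+00, -6.66034732e-02]), 'qd': array([-0.00168548,  0.00048022,  0.00011314, -0.00042977,  0.00057026,
        0.00100169]), 'effort': array([ 1.55605863e-03, -5.31655455e+01, -3.52912223e+01,  7.08903652e-02,
        2.14222237e-02, -2.62208022e-05]), 'eef_pos': array([202.87985634, 511.20524042, 302.66639287]), 'eef_rot': array([3.14154184e+00, 7.39984244e-07, 2.76379743e+00]), 'wrist_force': array([-0.56747882,  0.12980341,  0.17140072]), 'moment': array([ 0.01614063,  0.04659396, -0.02716335]), 'finger_force': 0.0, 'finger_gap': 94.19041100782174}
78.39999999999999
```

View pics/a_scene.png

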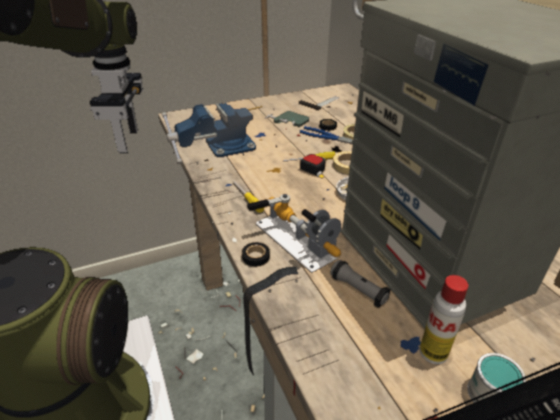

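View pics/a_top.png

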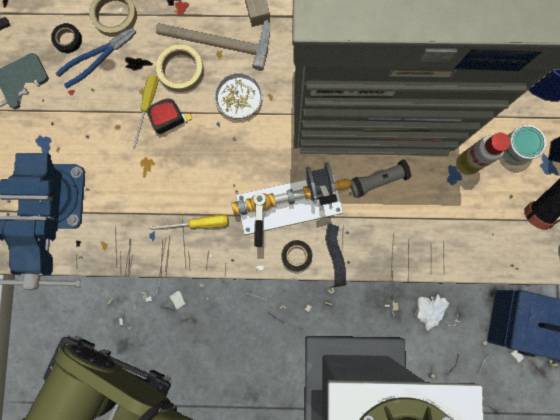

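```bash
python3 - <<'E'
import numpy as np
from scipy.optimize import least_squares as L
loc=np.array([[0,0],[0,0],[10,60],[10,60],[20,-70],[20,-70]])
w=np.array([[527.6,245.9],[523.7,248],[517.1,308.3],[520,305],[558.9,183.7],[564.3,183]])
R=lambda t:np.array([[np.cos(t),-np.sin(t)],[np.sin(t),np.cos(t)]])
r=L(lambda p:(loc@R(p[2]).T+p[:2]-w).ravel(),[525,247,0]).x
print(r,r[2]*57.3)
f=lambda x,y:(R(r[2])@[x,y]+r[:2]).round(1)
s=f(10,60)
for n,p in dict(stem=(10,60),hub=(20,-70),r0=(20-48.2,-70),r3=(20-75*np.cos(.873-1.05),-70),open=(10,130)).items():print(n,f(*p))
h=np.array([448.3,309])-s; h=R(-r[2])@h; print("handle from stem (station)",h, "angle",np.arctan2(h[1],-h[0]))
E
```

```text
[5.24747238e+02 2.46322852e+02 2.57874765e-01] 14.776224007909876
stem [519.1 306.9]
hub [561.9 183.7]
r0 [515.3 171.4]
r3 [490.6 164.9]
open [501.3 374.6]
handle from stem (station) [-67.92338301  20.08641432] angle 0.2875270877242222
```

The scene view has the handle at about (257,204) and the lever at (308,215). In the top view the handle points to the front at (259,234), the roller is at (327,199) and the tape at (296,257). All agree with the networks: station yaw is about 14.8°, and the handle starts at about 0.29 rad. I'll push the sleeve with closed fingers from its right side.

Request:
send_rows:
  series:
    - [[35,-35,0],0,1]
    - [[35,-35,0],0,1]
    - [[35,-35,0],0,1]
    - [[35,-35,0],0,1]
    - [[35,-35,0],0,1]
    - [[35,-35,0],0,1]
    - [[35,-35,0],0,1]
    - [[0,0,0],0,1]
    - [[0,0,0],0,1]
    - [[0,0,0],0,1]
  squeeze: 20

```text
clock: 1.9
eef_pos: [447.3, 266.9, 302.6]
eef_rot: [3.142, -0.0, 2.765]
wrist_force: [-0.5, -0.2, -0.0]
finger_gap: 17.5
finger_force: 0.0
```

Request:
send_rows:
  series:
    - [[0,0,-25],0,1]
    - [[0,0,-25],0,1]
    - [[0,0,-25],0,1]
    - [[0,0,-25],0,1]
    - [[0,0,-20],0,1]
    - [[0,0,-12],0,1]
    - [[0,0,0],0,1]
    - [[0,0,0],0,1]

```text
clock: 2.7
eef_pos: [447.8, 266.8, 171.4]
eef_rot: [3.141, 0.001, 2.765]
wrist_force: [0.6, -1.3, 0.5]
finger_gap: 0.6
finger_force: 0.0
```

```bash
python3 - <<'E'
from h import *
look(["valve_stem","valve_grip"],save="b")
s=read_state();print(s["eef_pos"],s["wrist_force"],s["finger_gap"])
im=cv2.imread("pics/b_scene.png")[150:270,200:360];cv2.imwrite("pics/b2.png",cv2.resize(im,None,fx=4.5,fy=4.5,interpolation=2))
# push path: centre offset 22 behind, radius 72
S=np.array([519.1,306.9])
for a in np.arange(178,100,-6.0):
    t=np.radians(a);d=np.array([np.cos(t),np.sin(t)]);n=np.array([np.sin(t),-np.cos(t)])
    print(a,(S+72*d-22*n).round(0))
E
```

```text
scene valve_stem 0.61 [516.5 307.8  87. ] px 283 198
scene valve_grip 0.57 [449.5 310.6  88.5] px 257 204
top valve_stem 0.81 [518.2 304.5  86.8] px 261 199
[448.03286654 266.27428141 171.21565203] [ 0.18905856 -0.09970068  0.75696945] 0.38941261914040637
178.0 [446. 287.]
172.0 [445. 295.]
166.0 [444. 303.]
160.0 [444. 311.]
154.0 [445. 319.]
148.0 [446. 326.]
142.0 [449. 334.]
136.0 [452. 341.]
130.0 [456. 348.]
124.0 [461. 354.]
118.0 [466. 360.]
112.0 [472. 365.]
106.0 [478. 370.]
```

View pics/b2.png

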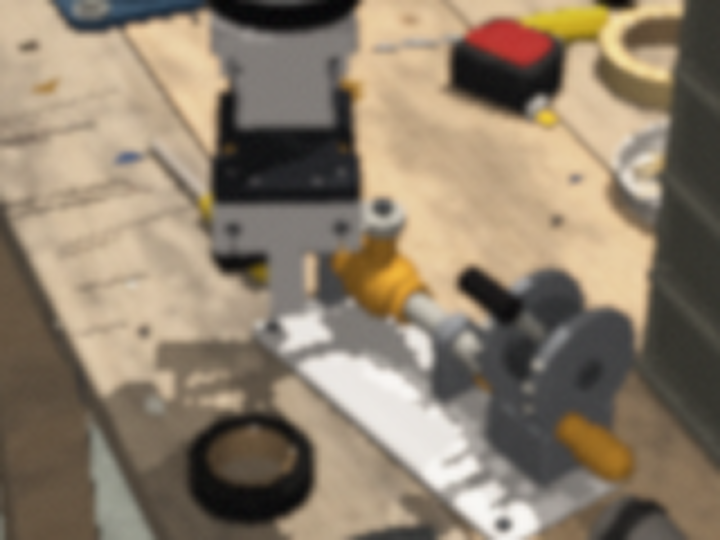

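The closed fingers (crop 290,270) hang in front of the black handle (245,260), on its right side and clear of the tape. Now I'll push along the arc.

Request:
send_rows:
  series:
    - [[-2,14,0],0,1]
    - [[-1,14,0],0,1]
    - [[-1,8,0],0,1]
    - [[0,8,0],0,1]
    - [[1,8,0],0,1]
    - [[1,7,0],0,1]
    - [[3,8,0],0,1]
    - [[3,7,0],0,1]
    - [[4,7,0],0,1]
    - [[5,6,0],0,1]
    - [[5,6,0],0,1]
    - [[0,0,0],0,1]

```text
clock: 4.2
eef_pos: [466.4, 359.9, 170.6]
eef_rot: [3.141, 0.0, 2.764]
wrist_force: [-0.0, 0.2, -0.2]
finger_gap: 0.6
finger_force: 0.0
```

```bash
python3 - <<'E'
from h import *
look(["valve_stem","valve_grip"],save="c")
s=read_state();print(s["eef_pos"],s["wrist_force"])
E
```

```text
scene valve_stem 0.9 [519.1 308.4  88.9] px 284 197
scene valve_grip 0.8 [484.9 373.5  86.8] px 261 187
top valve_stem 0.69 [517.5 305.7  84.4] px 260 200
[465.84022823 359.15043305 170.80096992] [0.53710165 0.43626084 0.46881815]
```

Request:
send_rows:
  series:
    - [[6,5,0],0,1]
    - [[6,4,0],0,1]
    - [[3,1,0],0,1]
    - [[2,1,0],0,1]
    - [[0,0,0],0,1]

```text
clock: 5.0
eef_pos: [482.6, 370.2, 170.5]
eef_rot: [-3.14, -0.001, 2.764]
wrist_force: [-5.5, -2.4, 4.4]
finger_gap: 0.6
finger_force: 3.4
```

Request:
send_rows:
  series:
    - [[2,0.5,0],0,1]
    - [[0,0,0],0,1]
    - [[0,0,0],0,1]

```text
clock: 5.3
eef_pos: [483.4, 370.4, 170.4]
eef_rot: [-3.138, -0.004, 2.764]
wrist_force: [-16.2, -6.9, 9.7]
finger_gap: 0.3
finger_force: 9.0
```

```bash
python3 - <<'E'
from h import *
look(["valve_stem","valve_grip"],save="d")
s=read_state();print(s["eef_pos"],s["wrist_force"])
E
```

```text
scene valve_stem 0.68 [516.6 308.   85.3] px 283 199
scene valve_grip 0.74 [505.8 375.8  88.4] px 269 185
top valve_stem 0.94 [522.1 305.3  85.4] px 261 198
[483.45356597 370.43140775 170.40621849] [-16.50083934  -6.59406315   9.59043281]
```

The force rose to about 18 N without further motion, and the grip point is along +y of the station, so the valve is fully open. Next I back off, rise, and go over the roller.

Request:
send_rows:
  series:
    - [[-10,-3,0],0,1]
    - [[-12,-3,0],0,1]
    - [[0,0,30],0,1]
    - [[0,0,40],0,1]
    - [[0,0,30],0,1]
    - [[10,-38,0],7.4,1]
    - [[10,-38,0],7.4,1]
    - [[10,-38,0],7.4,1]
    - [[10,-39,0],7.4,1]
    - [[10,-39,0],7.4,1]
    - [[0,0,0],0,1]
    - [[0,0,0],0,1]

```text
clock: 6.8
eef_pos: [513.2, 172.3, 270.8]
eef_rot: [3.141, 0.001, -2.877]
wrist_force: [-0.5, -1.0, 0.2]
finger_gap: 0.2
finger_force: 0.0
```

```bash
python3 - <<'E'
from h import *
look(["valve_grip","lever_hub","lever_roller"],save="e")
s=read_state();print(s["eef_pos"],s["eef_rot"],s["wrist_force"])
im=cv2.imread("pics/e_scene.png")[130:270,200:380];cv2.imwrite("pics/e2.png",cv2.resize(im,None,fx=4.2,fy=4.2,interpolation=2))
c=.967;n=.255
for a in np.arange(0,1.1,.105):
    x=-75*np.cos(.873-a);z=75+75*np.sin(.873-a)
    print(round(a,3),round(561.4+c*x,1),round(184.5+n*x,1),"tcp z",round(z+8+97,1))
E
```

```text
scene valve_grip 0.79 [502.8 374.9  86.6] px 268 186
scene lever_hub 0.72 [558.7 188.3  77. ] px 322 226
scene lever_roller 0.63 [511.4 172.2 132.2] px 308 215
top valve_grip 0.74 [502.9 375.9  85.1] px 226 206
[512.73587065 173.27110593 270.6084107 ] [ 3.14154792e+00 -6.73094508e-05 -2.87309638e+00] [-0.49193214 -0.01761297  1.32972761]
0.0 514.8 172.2 tcp z 237.5
0.105 509.2 170.7 tcp z 232.1
0.21 504.2 169.4 tcp z 226.2
0.315 499.9 168.3 tcp z 219.7
0.42 496.2 167.3 tcp z 212.8
0.525 493.2 166.5 tcp z 205.6
0.63 491.0 165.9 tcp z 198.0
0.735 489.6 165.6 tcp z 190.3
0.84 488.9 165.4 tcp z 182.5
0.945 489.1 165.4 tcp z 174.6
1.05 490.0 165.7 tcp z 166.8
```

View pics/e2.png

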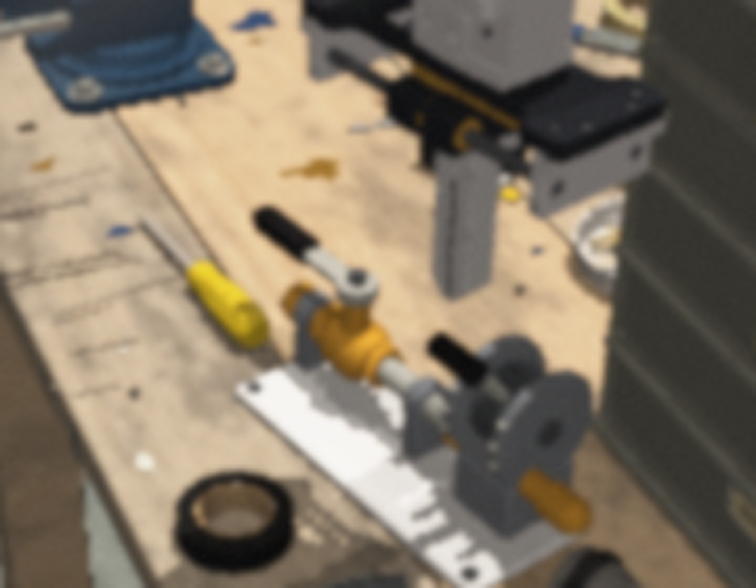

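The handle now lies along the pipe (crop 285,235). The lever is still up with its roller at (455,355), directly below the fingertips. Now I press along the arc.

Request:
send_rows:
  series:
    - [[-1,-1,-16],0,1]
    - [[0,0,-16],0,1]
    - [[-4,-1,-6],0,1]
    - [[-5,-1,-6],0,1]
    - [[-4,-1,-7],0,1]
    - [[-3,-1,-7],0,1]
    - [[-3,-1,-7],0,1]
    - [[-2,-1,-7],0,1]
    - [[0,0,0],0,1]

```text
clock: 8.1
eef_pos: [490.5, 165.8, 198.2]
eef_rot: [3.141, -0.001, -2.873]
wrist_force: [-2.3, 1.2, 3.4]
finger_gap: 0.2
finger_force: 1.6
```

```bash
python3 - <<'E'
from h import *
look(["lever_roller","lever_hub"],save="f")
s=read_state();print(s["eef_pos"],s["wrist_force"])
E
```

```text
scene lever_roller 0.67 [488.4 167.2  93.3] px 298 233
scene lever_hub 0.93 [560.4 186.3  80.3] px 323 225
[491.01304484 165.80161886 198.92721854] [-2.76602641  1.11787808  3.34144912]
```

Request:
send_rows:
  series:
    - [[-1,0,-8],0,1]
    - [[-1,0,-8],0,1]
    - [[0,0,-8],0,1]
    - [[1,0,-6],0,1]
    - [[0,0,-1.5],0,1]
    - [[0,0,0],0,1]
    - [[0,0,0],0,1]

```text
clock: 9.1
eef_pos: [489.9, 165.7, 167.4]
eef_rot: [-3.142, 0.0, -2.874]
wrist_force: [-3.5, 0.2, 4.2]
finger_gap: 0.6
finger_force: 2.3
```

```bash
python3 - <<'E'
from h import *
look(["lever_roller","lever_hub","valve_grip"],save="g")
for i in range(3):
    camera("top"); s=read_state();print(s["eef_pos"],s["wrist_force"])
im=cv2.imread("pics/g_scene.png")[150:270,230:390];cv2.imwrite("pics/g2.png",cv2.resize(im,None,fx=4.5,fy=4.5,interpolation=2))
E
```

```text
scene lever_roller 0.53 [488.6 165.9  64.5] px 298 244
scene lever_hub 0.93 [560.3 183.7  78.9] px 323 226
scene valve_grip 0.63 [504.9 378.6  86.5] px 268 185
top lever_hub 0.71 [559.2 185.1  72.2] px 320 182
top valve_grip 0.72 [503.8 374.8  82.3] px 226 206
[489.91350749 165.71489735 167.22853155] [-2.9086312  -0.93465118  4.91702651]
[489.89907772 165.72670439 167.20331763] [-1.55161601 -0.87584656  4.70625479]
[489.91921207 165.69292199 167.19403075] [-2.80011673 -0.61577441  4.15257665]
```

View pics/g2.png

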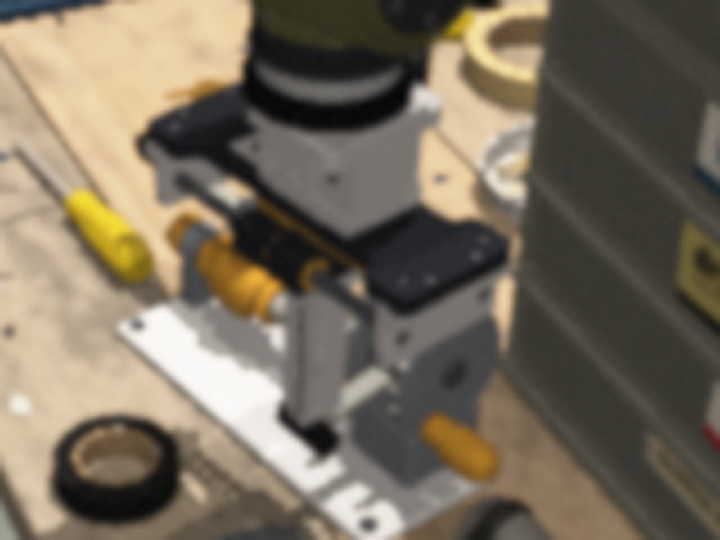

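Request:
send_rows:
  series:
    - [[0,0,-0.7],0,1]
    - [[0,0,0],0,1]
    - [[0,0,0],0,1]
    - [[0,0,0],0,1]

```text
clock: 10.05
eef_pos: [489.9, 165.7, 166.5]
eef_rot: [-3.142, 0.0, -2.874]
wrist_force: [-1.9, -1.2, 3.4]
finger_gap: 0.5
finger_force: 2.5
```

```bash
python3 -c "
from cell import *
print(sign_off())"
```

```text
the job is handed in; nothing more can be done
None
```

I turned the stopcock to its open stop, then pressed the purge lever to the third click (about 1.05 rad from the tool height), and handed the job in at about 10 s with the gripper still holding it; the tape, screwdriver and torch were left alone.

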